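Hold a spring-tip tester on the marked test point of a clamped board

TASK

First swing the board jig's hold-down bail (the one with the red ball knob) fully down, so that the circuit board is pressed onto its contacts. Then take the yellow pen tester out of its stand and hold it upright with its spring tip on the gold test point that has the orange ring, pressing lightly so that the tip is pushed in about half its travel and never bottoms out hard. Finish while still holding the tester there, touching no other part of the board or jig with it, and leave the pin case and the roll of black tape where they are.

Things in the scene. Friction and masses are not known exactly. Their poses are not given: they have to be found in the camera images.
- jig: Grey board test jig, fixed: a low case 204 mm deep (x), 290 mm wide (y), a green circuit board level on it. Origin on the table under the board's middle; x points from its front (socket panel, facing the robot) to its back. The board's upper face is 44 mm above the table. Parts on the board are under 25 mm high, the tall ones on its far half; none stands within 8 mm of a test land's centre.
- bail (a joint): Hinge of the hold-down bail, a U of two steel arms along the jig's sides and a 12 mm cross bar at the front: 0 = fully down (level, stop reached, its rubber-tipped pins on the board's front edge), grows as the bar is raised, to 1.2 rad. It starts part open. Stiff hinge: it stays where it is left and takes less than 6 N at the knob to move; no latch.
- bail_hinge (a point): Middle of the bail's hinge line, 66 mm above the table and 35 mm behind the jig's origin. The hinge line runs along the jig's y axis.
- bail_knob (a point): Centre of the red ball knob (25 mm diameter) on a 9 mm stem in front of the middle of the bail's cross bar; it swings with the bail. With the bail down it lies 162 mm in front of the hinge line (towards -x of the jig) and 12 mm above it, 78 mm above the table, and the bar's axis is 131 mm in front of the hinge line, 66 mm above the table.
- test_point: The marked test point: a round gold land, 10 mm diameter, 0.6 mm proud of the board, in an orange ring label 14 mm inside and 20 mm outside diameter. Origin at the centre of its upper face, z up. It lies on the board's near half, at one of five places; the other four places have equal gold lands without a ring.
- stand: Tester stand, fixed: black tube (27 mm outside, 14 mm bore, mouth 66 mm above the table) on a dark round foot of 66 mm diameter. Origin on the table top under its middle.
- tester: Yellow pen tester, loose, about 70 g, upright in the stand, nose down. Origin on its axis at the nose's lower end, where the spring tip comes out; z runs up the axis. Nose 8 mm thick to z 35 mm; collar 22 mm thick, z 35 to 41, rests on the stand's mouth; yellow handle z 41 to 125, 18.5 mm along x, 15 mm along y; cap to 130. Grip it at z 90 to 95. To draw it out, lift it straight by 55 mm.
- plunger (a joint): Travel of the tester's brass spring tip: 0 = fully out, 0.010 m = pushed fully in (bottomed). The spring takes 1 N to start moving, 3 N at half travel and 5 N at full travel.
- tester_tip (a point): Point of the brass spring tip (3 mm thick), 14 mm below the tester's origin when fully out.
- pin_case: Bystander: dark grey pin case (72x105x30 mm) lying on the table, loose. Origin under its middle.
- black_tape: Bystander: roll of black tape (64 mm wide, 19 mm high) lying on the table, loose. Origin under its middle.

How it is judged:
By the outcome, as a careful person would: the job done as asked, in the order asked, and still so for the second after the job is handed in, while the arm keeps its last pose, push and grip.
It also fails if it takes over 51 s, if anything falls off the work surface, if the arm or the gripper's body presses on something with over 40 N, if the wrist force passes 120 N, or if a joint passes its speed limit or range.

ROBOT

A 6-joint arm with a two-finger parallel gripper is mounted at the origin on a cart in front of the work surface, level with it; the furniture and walls round the work are solid. World frame = base frame: x ahead of the robot, y to its left, z up, the work surface at z = 0. Lengths are in m, angles in rad, forces in N, time in s.
With the tool pointing down it reaches from about 0.25 to 0.775 m from the base axis. Payload 4 kg.
Tool frame: the origin (TCP) lies midway between the tips of the shut fingers; the grasp point (between the pads) lies 19 mm behind it (robot.hold_point_z is the distance from the TCP to the grasp point, in m); z points along the fingers, y is the line along which they close (so a half turn about z gives the same grasp; the last joint's range is limited). The gripper opens to 94 mm and grips with 3 to 60 N. Pads are 16 mm wide; open, the fingers measure 119 mm over their backs; the gripper's body (75 mm by 177 mm) begins 78 mm behind the grasp point.
Start: joints at [1.02, 0.087, 1.371, -0, 1.684, -0.103], TCP at [0.238, 0.496, 0.206] pointing down, gripper open.
Joint ranges: [-3.1, 3.1], [-0.76, 2.03], [0.27, 2.55], [-1.08, 4.22], [0.17, 2.65], [-2.57, 2.57]. Speed limits (rad/s): [2.79, 2.79, 3.14, 3.14, 3.14, 3.14].

INTERFACE

Orientations are given as [roll, pitch, yaw] about the fixed x, y, z axes, in that order (R = Rz(yaw) Ry(pitch) Rx(roll)).
In Python, from bench import readout, imaging, robot gives the robot as it stands.
- The arm moves only by the tool carry_out, never from a script. Its argument "motion" is text: rows parted by semicolons, each of 7 numbers parted by spaces: the shift along the tool's x, y, z each as a share of 200 mm, from -1 to 1, then the turn, a rotation vector about the tool's x, y, z each as a share of 120 degrees, from -1 to 1, then the opening, from 0 (shut) to 1 (fully open). A call has 1 to 12 rows; each row shifts and turns the commanded pose from where the row before left it, along the tool's axes as they then stand; what a row does not reach is not made up. A row lasts 1/8 s, in which the tool goes at most 62.5 mm and 10.7 degrees, less where a joint would pass 70% of its speed; a pose out of reach is approached as far as the arm can. A call with a number of a shift or a turn outside -1 to 1 is refused whole. A call with a gripper value outside its range is refused whole. The fingers move at their own pace and stop on an object; the grip force is fixed at half the most. Time passes only in rows, so rows that do not move let the fingers close. It gives the time, the measured TCP pose, the force, the opening and the grip force at its end, in the units of the state.
- readout.get_obs(): the state, without advancing time (a new reading comes with each control period).
- imaging.snapshot(name): name is "side" or "top" or "wrist"; returns a dict with "pixels" (384x512x3 uint8, red, green, blue), "fx", "fy", "cx", "cy" (pixels), "R" (3x3) and "t" (3): a world point X has camera coordinates R X + t. Camera axes: x right, y down, z forward; pixel columns grow to the right and rows downward; lengths in m; the calibration is good to about 2 mm. The wrist camera is an equidistant fisheye: a pixel r from the principal point sees the ray r / f radians off the axis. A picture is of the moment at which its call begins. There is no depth.
- robot.close_job(): hands the job in; it is judged then, once.
The state is a dict: "time": time; "joint_positions": joint angles; "qvel": joint speeds; "joint_torque": joint torques, N m; "tool_pos": TCP position; "ee_rot": TCP orientation; "wrist_force": force on the tool from outside, world axes, zero at the start; "wrist_torque": the same for the moment, N m; "width": finger opening in m; "finger_force": force on a finger pad.
Only numpy, scipy, OpenCV 4.12 (cv2) and the standard library are available. Lean on these libraries where they do the work, as an engineer would, in place of code of your own. Each camera call takes 0.05 s, during which the arm holds its last target. There are 200 camera calls.

## Working session

There is one attempt and no reset: what is moved stays moved. The work goes in short steps, Python scripts to look and compute and a tool call to move; the robot and the scene stay as the last step left them, time stands still between calls to the robot, and variables do not carry over. Pictures are saved under pics/ and viewed, at most 10 in all, crops included, and the job is handed in when it is done.

Besides the shell and the picture viewer there is one more tool, called after "Call:" as a command line: name --argument value ..., lists and objects as JSON in quotes. carry_out: Moves the arm, as the interface text tells. Its arguments: {"type":"object","properties":{"motion":{"type":"string"}},"required":["motion"]}

```bash
mkdir -p pics
cat > h.py <<'E'
import numpy as np, cv2
from bench import readout, imaging, robot
def snap(n,f):
    s=imaging.snapshot(n); cv2.imwrite(f'pics/{f}.png',s['pixels'][:,:,::-1]); np.save(f'pics/{f}.npy',s,allow_pickle=True); return s
def load(f): return np.load(f'pics/{f}.npy',allow_pickle=True).item()
def ray(s,u,v):
    R=np.array(s['R']);t=np.array(s['t'])
    d=np.array([(u-s['cx'])/s['fx'],(v-s['cy'])/s['fy'],1.]); return -R.T@t, R.T@d
def onz(s,u,v,z):
    o,d=ray(s,u,v); return o+d*(z-o[2])/d[2]
def proj(s,X):
    c=np.array(s['R'])@np.array(X)+np.array(s['t']); return np.array([s['fx']*c[0]/c[2]+s['cx'],s['fy']*c[1]/c[2]+s['cy']])
def tri(s1,p1,s2,p2):
    o1,d1=ray(s1,*p1);o2,d2=ray(s2,*p2)
    k=np.linalg.lstsq(np.c_[d1,-d2],o2-o1,rcond=None)[0]; a=o1+k[0]*d1;b=o2+k[1]*d2
    return (a+b)/2,np.linalg.norm(a-b)
E
python3 - <<'E'
from h import *
a=snap('top','top0');b=snap('side','side0')
cv2.imwrite('pics/both.png',cv2.resize(np.vstack([a['pixels'],b['pixels']])[:,:,::-1],(400,600)))
for s in(a,b): print(s['fx'],s['cx'],s['cy'],-np.array(s['R']).T@s['t'])
print(readout.get_obs())
E
```

```text
475.55550503438815 246.38181727508808 186.37054859591876 [ 0.31142227 -0.10801315  1.22075623]
350.23116794765286 249.26914565230285 191.91749462550322 [0.30801497 0.50491223 0.60964305]
{'time': 0.1, 'joint_positions': array([ 1.01986309e+00,  8.78905035e-02,  1.37210313e+00, -1.26593642e-05,
        1.68359261e+00, -1.03076848e-01]), 'qvel': array([-5.53717791e-04, -7.44117614e-05, -3.57764604e-03,  1.32165338e-03,
       -5.98026649e-04,  3.07047171e-04]), 'joint_torque': array([ 2.98603642e-03, -3.41252196e+01, -3.03301585e+01,  7.19824503e-02,
        3.04094155e-02, -8.80690823e-05]), 'tool_pos': array([0.23790524, 0.49533548, 0.20441607]), 'ee_rot': array([-3.13960835e+00, -1.92614480e-04,  2.69373466e+00]), 'wrist_force': array([-0.35565512,  0.32858034, -0.46648971]), 'wrist_torque': array([-0.08007278,  0.01508041, -0.00871167]), 'finger_force': 0.0, 'width': 0.09408731986642495}
```

View pics/top0.png

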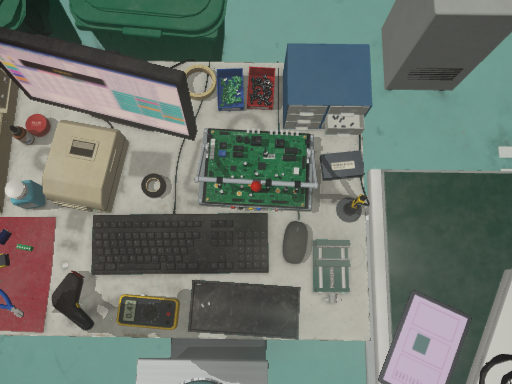

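View pics/side0.png

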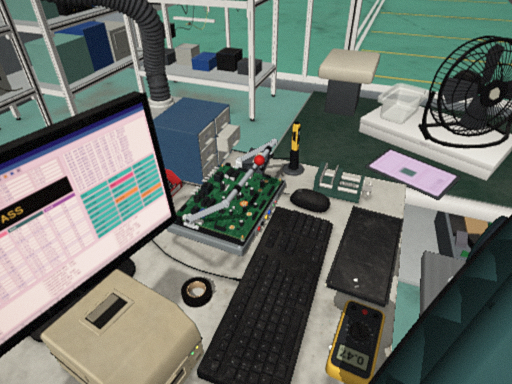

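The top view shows the jig at about (258,168), the red knob at (256,187) and the stand and tester at about (349,208). The side view shows the knob at (260,160) and the tester at (296,150). Next I'll take crops to measure from.

Run:
```python
from h import *
a=load('top0');b=load('side0')
A=a['pixels'][115:225,190:375,::-1]; cv2.imwrite('pics/ca.png',cv2.resize(A,None,fx=4.3,fy=4.3,interpolation=cv2.INTER_CUBIC))
B=b['pixels'][110:260,160:330,::-1]; cv2.imwrite('pics/cb.png',cv2.resize(B,None,fx=4,fy=4,interpolation=cv2.INTER_CUBIC))
for n,s,box in(('top',a,(190,115,375,225)),('side',b,(160,110,330,260))):
    h=cv2.cvtColor(s['pixels'],cv2.COLOR_RGB2HSV); 
    for c,lo,hi in(('red',(0,170,110),(5,255,255)),('red2',(174,170,110),(180,255,255)),('orange',(6,170,150),(18,255,255)),('yellow',(19,150,120),(32,255,255)),('green',(50,90,40),(85,255,255))):
        m=cv2.inRange(h,lo,hi); k=np.zeros_like(m); x0,y0,x1,y1=box;k[y0:y1,x0:x1]=1;m*=k
        N,_,st,ce=cv2.connectedComponentsWithStats(m)
        for i in range(1,N):
            if st[i,4]>=(300 if c=='green' else 4): print(n,c,st[i],ce[i].round(1))
```

```text
top red [251 182  10  10  74] [255.2 186. ]
top yellow [352 195  12  13  41] [357.2 201.1]
top yellow [249 208   4   1   4] [250.5 208. ]
top green [ 208  131   99   51 3131] [258.6 157.4]
top green [ 206  182   99   24 1297] [253.7 194.7]
side red [254 155  11  10  77] [258.8 159.7]
side red [166 170  15  15  97] [172.3 177.2]
side red [258 227   2   3   6] [258.5 228. ]
side red2 [175 175   6   6   6] [177.5 177.5]
side red2 [171 181   3   3   4] [171.8 182. ]
side orange [245 201   3   5   6] [246.2 202.7]
side orange [240 202   2   4   4] [240.2 203.5]
side yellow [292 124   8  27 130] [295.1 136.9]
side yellow [265 215   3   4   8] [265.8 216.5]
side green [207 171  38  33 411] [222.5 187. ]
side green [ 200  173   80   66 1752] [242.2 208.4]
```

View pics/ca.png

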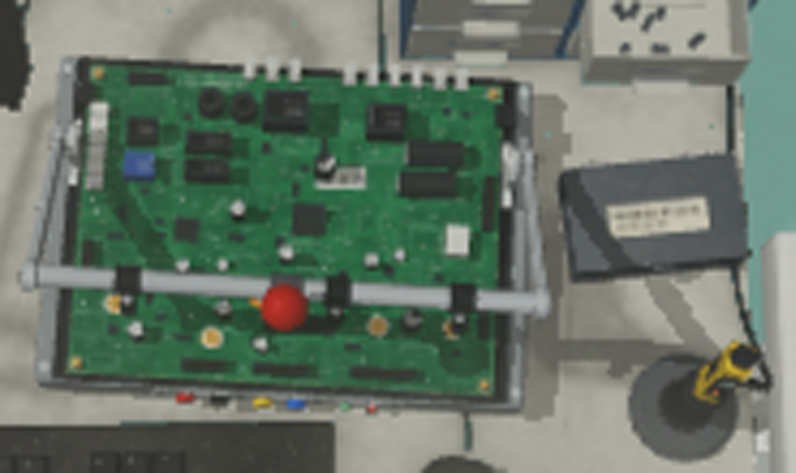

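View pics/cb.png

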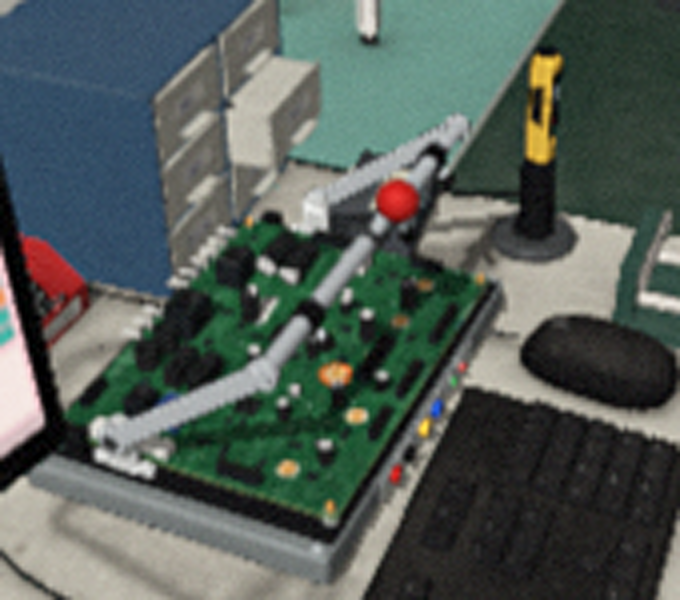

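The ringed land is in the side crop at (336,374). In the top view the knob and bar partly hide it. The four board corner marks are visible in the top crop.

Run:
```python
from h import *
a=load('top0');b=load('side0')
T=lambda u,v:(u/4.3+190-.4,v/4.3+115-.4); S=lambda u,v:(u/4+160-.4,v/4+110-.4)
k,e=tri(a,T(285,308),b,S(398,200)); print('knob',k,e)
F=np.array([onz(a,*T(*p),.044) for p in((97,72),(494,94),(75,362),(485,385))]); print('fid',F[:,:2].round(4).tolist(),F.mean(0))
for p in ((250,508),):pass
d1=F[0]-F[1]+F[2]-F[3]; d2=F[0]-F[2]+F[1]-F[3]
print('yaw',np.arctan2(d1[1],d1[0])-np.pi/2,np.arctan2(d2[1],d2[0]))
print('tp side',onz(b,*S(336,374),.0446))
for p in((357,416),(288,468)):print('lands side',onz(b,*S(*p),.0446))
for p in((211,338),(112,303),(377,326)):print('lands top',onz(a,*T(*p),.0446), 'side',S(0,0) and proj(b,onz(a,*T(*p),.0446)))
print('foot',onz(a,*T(684,407),.006),onz(b,*S(535,240),.006))
print('cap',tri(a,T(742,356),b,S(546,53)))
```

```text
knob [ 0.54455525 -0.12216428  0.17741303] 0.0005903995415157232
fid [[0.7189, -0.0089], [0.7079, -0.2489], [0.54, -0.0012], [0.5294, -0.2413]] [ 0.62407825 -0.12509361  0.044     ]
yaw -0.04494999664475263 -0.042563651927819926
tp side [ 0.58253272 -0.11312145  0.0446    ]
lands side [ 0.55526007 -0.08116158  0.0446    ]
lands side [ 0.57551394 -0.02456045  0.0446    ]
lands top [ 0.55528826 -0.08074228  0.0446    ] side [248.77398374 213.70449979]
lands top [ 0.57561449 -0.02199417  0.0446    ] side [231.10366504 227.30512109]
lands top [ 0.56374798 -0.1782248   0.0446    ] side [259.76735204 189.95861601]
foot [ 0.52456186 -0.36515146  0.006     ] [ 0.52196875 -0.35588798  0.006     ]
cap (array([ 0.52628474, -0.36474448,  0.1569693 ]), np.float64(0.0008246558302436624))
```

Call:
carry_out --motion "0 0 -0.1 0 0 -0.0643 0.6; 0 0 -0.1 0 0 -0.0643 0.6; 0 0 -0.1 0 0 -0.0643 0.6; 0 0 0 0 0 0 0.6"

```text
time: 0.6
tool_pos: [0.2385, 0.4963, 0.2669]
ee_rot: [3.139, 0.001, 3.096]
wrist_force: [0.8, 0.4, 0.3]
width: 0.0583
finger_force: 0.0
```

```bash
cat >> h.py <<'E'
from scipy.spatial.transform import Rotation as Ro
def shift(target,rot=None):
    "shares to reach TCP target (and yaw) from the measured pose"
    o=readout.get_obs(); R=Ro.from_euler('xyz',o['ee_rot'])
    d=R.inv().apply(np.array(target)-o['tool_pos'])/.2
    t=(R.inv()*Ro.from_euler('xyz',rot)).as_rotvec()/(2*np.pi/3) if rot is not None else None
    print('pos',o['tool_pos'].round(4),o['ee_rot'].round(3),'F',o['wrist_force'].round(2),'w',round(o['width'],4),'t',o['time'],'shift',d.round(4),'turn',None if t is None else t.round(4))
E
python3 - <<'E'
from h import *
shift([.5446,-.122,.26],[np.pi,0,np.pi-.044])
E
```

```text
pos [0.2385 0.4963 0.2669] [3.139e+00 1.000e-03 3.096e+00] F [0.79 0.4  0.32] w 0.0583 t 0.6 shift [-1.6691 -3.0192  0.0289] turn [ 0.0013  0.0007 -0.0006]
```

Call:
carry_out --motion "0 -0.2 0 0 0 0 0.6; 0 -0.25 0 0 0 0 0.6; 0 -0.25 0 0 0 0 0.6; -0.1 -0.25 0 0 0 0 0.6; -0.15 -0.25 0 0 0 0 0.6; -0.15 -0.25 0 0 0 0 0.6; -0.15 -0.25 0 0 0 0 0.6; -0.15 -0.25 0 0 0 0 0.6; -0.15 -0.25 0 0 0 0 0.6; -0.15 -0.25 0 0 0 0 0.6; -0.15 -0.2 0 0 0 0 0.6; -0.1 -0.1 0 0 0 0 0.6"

```text
time: 2.1
tool_pos: [0.464, -0.0669, 0.2634]
ee_rot: [3.141, -0.003, 3.092]
wrist_force: [0.3, 0.7, 0.3]
width: 0.0567
finger_force: 0.0
```

Run:
```python
from h import *
shift([.5446,-.122,.164],[np.pi,0,np.pi-.044])
```

```text
pos [ 0.464  -0.0669  0.2634] [ 3.141e+00 -3.000e-03  3.092e+00] F [0.33 0.68 0.33] w 0.0567 t 2.1 shift [-0.4176 -0.2558  0.4954] turn [ 0.0003 -0.0015 -0.0025]
```

Call:
carry_out --motion "-0.15 -0.1 0 0 0 0 0.6; -0.15 -0.1 0 0 0 0 0.6; -0.12 -0.057 0 0 0 0 0.6; 0 0 0 0 0 0 0.6; 0 0 0 0 0 0 0.6"

```text
time: 2.72
tool_pos: [0.5447, -0.1192, 0.2646]
ee_rot: [3.141, -0.002, 3.097]
wrist_force: [0.2, 0.2, -0.0]
width: 0.0563
finger_force: 0.0
```

Run:
```python
from h import *
shift([.5446,-.122,.164],[np.pi,0,np.pi-.044])
s=snap('wrist','w1')
```

```text
pos [ 0.5447 -0.1192  0.2646] [ 3.141e+00 -2.000e-03  3.097e+00] F [ 0.24  0.16 -0.03] w 0.0563 t 2.725 shift [-0.0013 -0.0145  0.503 ] turn [ 0.0004 -0.0009 -0.0003]
```

View pics/w1.png

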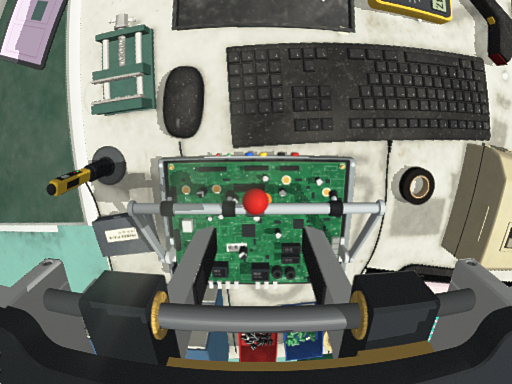

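The knob at (256,202) is centred between the fingers, which are at columns 205 and 315. I'll descend and grip it.

Call:
carry_out --motion "0 -0.0145 0.1 0 0 0 0.6; 0 0 0.1 0 0 0 0.6; 0 0 0.1 0 0 0 0.6; 0 0 0.1 0 0 0 0.6; 0 0 0.1 0 0 0 0.6; 0 0 0 0 0 0 0.4; 0 0 0 0 0 0 0; 0 0 0 0 0 0 0; 0 0 0 0 0 0 0; 0 0 0 0 0 0 0"

```text
time: 4.03
tool_pos: [0.5456, -0.1229, 0.1665]
ee_rot: [-3.141, 0.001, 3.098]
wrist_force: [-1.2, -0.1, 2.5]
width: 0.0232
finger_force: 30.0
```

Call:
carry_out --motion "0.038 0 0.042 0 0 0 0; 0.035 0 0.0445 0 0 0 0; 0.032 0 0.047 0 0 0 0; 0.0285 0 0.049 0 0 0 0; 0.025 0 0.051 0 0 0 0; 0.0215 0 0.0525 0 0 0 0; 0 0 0 0 0 0 0"

```text
time: 4.9
tool_pos: [0.5085, -0.1213, 0.1061]
ee_rot: [-3.141, -0.002, 3.098]
wrist_force: [2.2, -4.2, -4.1]
width: 0.0235
finger_force: 30.0
```

Call:
carry_out --motion "0.018 0 0.054 0 0 0 0; 0.014 0 0.055 0 0 0 0; 0.01 0 0.056 0 0 0 0; 0.006 0 0.056 0 0 0 0; 0 0 0 0 0 0 0; 0 0 0 0 0 0 0"

```text
time: 5.65
tool_pos: [0.5, -0.121, 0.0652]
ee_rot: [-3.141, 0.001, 3.097]
wrist_force: [-0.9, -3.6, 7.8]
width: 0.0233
finger_force: 30.0
```

Run:
```python
from h import *
shift([.497,-.1194,.063],[np.pi,0,np.pi-.044])
```

```text
pos [ 0.5    -0.121   0.0652] [-3.141e+00  1.000e-03  3.097e+00] F [-0.95 -3.63  7.85] w 0.0233 t 5.65 shift [0.0152 0.0072 0.0112] turn [-0.0005  0.0004 -0.0001]
```

Call:
carry_out --motion "0 0 0.01 0 0 0 0; 0 0 0.01 0 0 0 0; 0 0 0 0 0 0 0"

```text
time: 6.02
tool_pos: [0.5005, -0.121, 0.0649]
ee_rot: [-3.14, 0.003, 3.099]
wrist_force: [-7.9, -2.9, 22.0]
width: 0.0232
finger_force: 30.0
```

Call:
carry_out --motion "0 0 0 0 0 0 0.6; 0 0 0 0 0 0 0.6; 0 0 0 0 0 0 0.6; 0 0 0 0 0 0 0.6; 0 0 -0.1 0 0 0 0.6; 0 0 -0.2 0 0 0 0.6; 0 0 -0.25 0 0 0 0.6; 0 0 -0.25 0 0 0 0.6; 0 0 -0.2 0 0 0 0.6; 0 0 0 0 0 0 0.6; 0 0 0 0 0 0 0.6"

```text
time: 7.4
tool_pos: [0.4994, -0.1203, 0.2585]
ee_rot: [3.141, -0.002, 3.098]
wrist_force: [-0.2, 0.4, -0.6]
width: 0.0564
finger_force: 0.0
```

Run:
```python
from h import *
shift([.525,-.365,.25],[np.pi,0,np.pi-.044])
a=snap('top','top1');b=snap('side','side1')
A=a['pixels'][115:225,190:375,::-1]; B=b['pixels'][110:260,160:330,::-1]
cv2.imwrite('pics/c1.png',np.vstack([cv2.resize(A,(555,330),interpolation=3),cv2.resize(B[30:120],(555,270),interpolation=3)]))
for n,s in(('t',a),('s',b)):
    h=cv2.cvtColor(s['pixels'],cv2.COLOR_RGB2HSV);m=cv2.inRange(h,(0,170,110),(5,255,255));m[:130]=0;m[225:]=0;m[:,:200]=0;m[:,300:]=0
    N,_,st,ce=cv2.connectedComponentsWithStats(m)
    print(n,[(st[i].tolist(),ce[i].round(1)) for i in range(1,N) if st[i,4]>20])
    print('exp knob',proj(s,[.497,-.1194,.078]))
```

```text
pos [ 0.4994 -0.1203  0.2585] [ 3.141e+00 -2.000e-03  3.098e+00] F [-0.22  0.38 -0.63] w 0.0564 t 7.4 shift [-0.1814 -1.2166  0.0411] turn [ 0.0005 -0.001   0.0001]
t [([250, 208, 8, 9, 51], array([253.3, 212. ]))]
exp knob [253.89247127 214.09566688]
s [([271, 194, 9, 10, 70], array([275.3, 198. ]))]
exp knob [277.2078728  199.11777146]
```

View pics/c1.png

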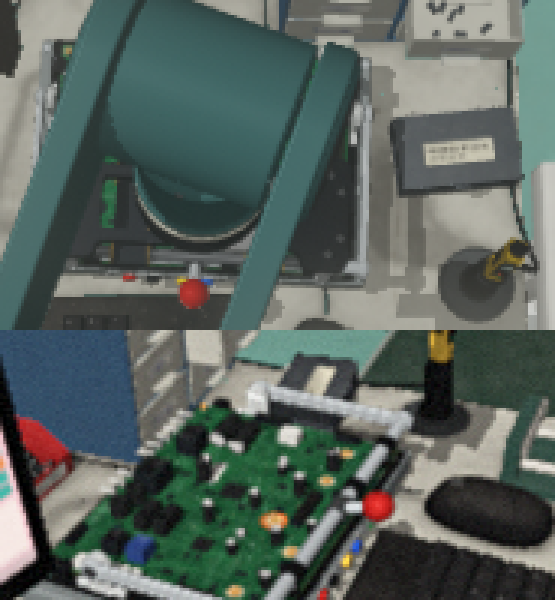

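The bail is down: the knob is at (253,212) in the top view and (275,198) in the side view, both close to prediction. Next I move over the tester.

Call:
carry_out --motion "0 -0.15 0 0 0 0 0.6; -0.03 -0.22 0 0 0 0 0.6; -0.05 -0.25 0 0 0 0 0.6; -0.05 -0.25 0 0 0 0 0.6; -0.05 -0.22 0 0 0 0 0.6; 0 -0.126 0 0 0 0 0.6; 0 0 0 0 0 0 0.6; 0 0 0 0 0 0 0.6"

```text
time: 8.5
tool_pos: [0.525, -0.364, 0.259]
ee_rot: [3.14, -0.001, 3.098]
wrist_force: [-0.3, 1.1, -0.1]
width: 0.0565
finger_force: 0.0
```

Run:
```python
from h import *
shift([.525,-.365,.106],[np.pi,0,np.pi-.044])
s=snap('wrist','w2'); a=snap('top','top2'); b=load('side1')
C=s['pixels'][:,:,::-1][60:300,130:400]; cv2.imwrite('pics/cw2.png',cv2.resize(C,None,fx=2.4,fy=2.4,interpolation=3))
A=a['pixels'][130:230,195:315,::-1]; cv2.imwrite('pics/ct2.png',cv2.resize(A,None,fx=6,fy=6,interpolation=3))
print('axis',-np.array(s['R']).T@s['t'],s['R'],s['fx'])
print('knob',tri(a,(253.3,212),b,(275.3,198)) )
```

```text
pos [ 0.525 -0.364  0.259] [ 3.140e+00 -1.000e-03  3.098e+00] F [-0.33  1.14 -0.08] w 0.0565 t 8.5 shift [-0.0013 -0.0067  0.765 ] turn [ 0.0009 -0.0007  0.0004]
axis [ 0.44586275 -0.3618425   0.43956081] [[ 0.04332749  0.99905893  0.00199722]
 [ 0.96072793 -0.04221342  0.27426242]
 [ 0.27408863 -0.00996432 -0.96165281]] 297.3186396354542
knob (array([ 0.50150176, -0.11789172,  0.08129662]), np.float64(0.00016947115973029803))
```

View pics/cw2.png

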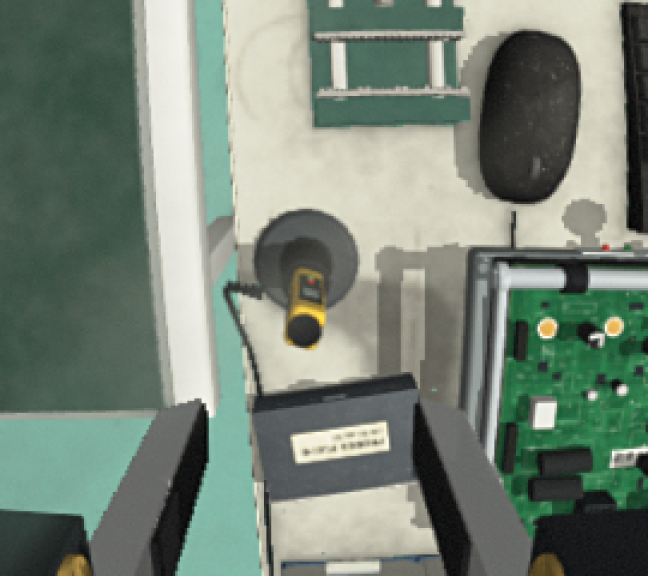

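View pics/ct2.png

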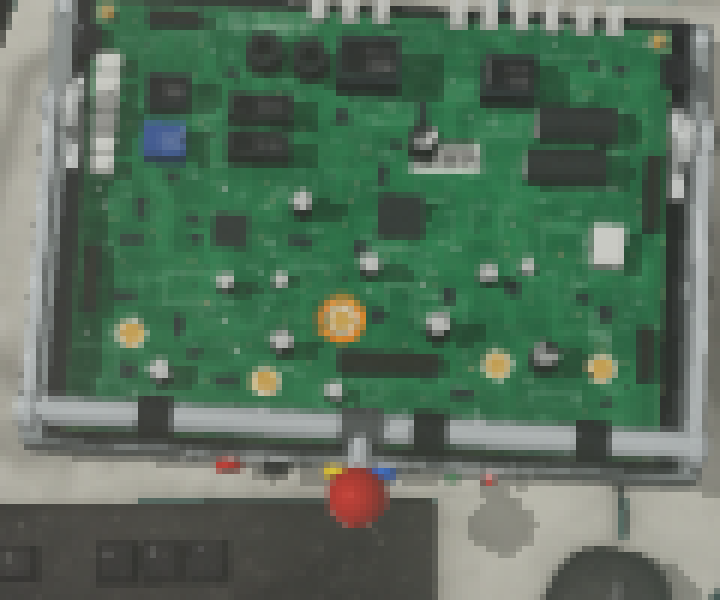

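The bar lies along the board's front edge. The orange-ringed land is at (342,319) in the top crop. In the wrist crop the tester stands square to the fingers at (305,310). I'll descend and grip it.

Call:
carry_out --motion "0 -0.004 0.15 0 0 0 0.6; 0 0 0.2 0 0 0 0.6; 0 0 0.2 0 0 0 0.6; 0 0 0.15 0 0 0 0.6; 0 0 0.075 0 0 0 0.6; 0 0 0 0 0 0 0.6; 0 0 0 0 0 0 0.3; 0 0 0 0 0 0 0; 0 0 0 0 0 0 0; 0 0 0 0 0 0 0; 0 0 0 0 0 0 0"

```text
time: 9.98
tool_pos: [0.5253, -0.3661, 0.1054]
ee_rot: [-3.141, 0.001, 3.098]
wrist_force: [-0.2, 0.2, 1.7]
width: 0.0177
finger_force: 30.0
```

Run:
```python
from h import *
a=load('top2');b=load('side1')
def ball(s,box):
    h=cv2.cvtColor(s['pixels'],cv2.COLOR_RGB2HSV);m=cv2.inRange(h,(0,110,40),(9,255,255))|cv2.inRange(h,(172,110,40),(180,255,255))
    k=np.zeros_like(m);x0,y0,x1,y1=box;k[y0:y1,x0:x1]=1
    N,_,st,ce=cv2.connectedComponentsWithStats(m*k);i=1+st[1:,4].argmax();print(st[i],ce[i]);return ce[i]
print('knob',tri(a,ball(a,(243,200,265,225)),b,ball(b,(262,186,290,212))))
T=lambda u,v:((u+.5)/6+195-.5,(v+.5)/6+130-.5)
print('tp top',onz(a,*T(342,319),.0446))
F=np.array([onz(a,*T(*p),.044) for p in((106,12),(659,41))]);print(F)
def org(s,box):
    h=cv2.cvtColor(s['pixels'],cv2.COLOR_RGB2HSV);m=cv2.inRange(h,(5,120,130),(24,255,255));k=np.zeros_like(m);x0,y0,x1,y1=box;k[y0:y1,x0:x1]=1
    y,x=np.nonzero(m*k);c=((x.min()+x.max())/2,(y.min()+y.max())/2);print(c,x.ptp() if hasattr(x,'ptp') else np.ptp(x),np.ptp(y));return c
c=org(a,(244,176,260,190));d=org(b,(236,196,252,211))
print(onz(a,*c,.0446),onz(b,*d,.0446),tri(a,c,b,d))
```

```text
[250 208   9  10  73] [254.05479452 212.46575342]
[271 193  10  11  86] [275.1744186 198.       ]
knob (array([ 0.50148501, -0.11961044,  0.07973117]), np.float64(0.0015175064665076056))
tp top [ 0.58280295 -0.11305134  0.0446    ]
[[ 0.71828424 -0.00915751  0.044     ]
 [ 0.70805149 -0.24872695  0.044     ]]
(np.float64(251.5), np.float64(182.5)) 7 7
(np.float64(243.5), np.float64(203.0)) 7 4
[ 0.58345143 -0.1128325   0.0446    ] [ 0.58291952 -0.11339173  0.0446    ] (array([ 0.58303136, -0.1129004 ,  0.0450539 ]), np.float64(0.0006297462751403036))
```

Call:
carry_out --motion "0 0 0 0 0 0 0; 0 0 0 0 0 0 0; 0 0 0 0 0 0 0"

```text
time: 10.35
tool_pos: [0.5252, -0.3661, 0.1055]
ee_rot: [-3.141, 0.001, 3.098]
wrist_force: [-0.4, -0.9, 2.5]
width: 0.0178
finger_force: 30.0
```

Run:
```python
from h import *
s=snap('wrist','w3')
C=s['pixels'][:,:,::-1][150:330,190:330]; D=load('w2')['pixels'][:,:,::-1][150:220,225:280]
cv2.imwrite('pics/cw3.png',np.hstack([cv2.resize(C,(420,540),interpolation=3),cv2.resize(D,(380,540),interpolation=3)]))
```

```text
(no output)
```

View pics/cw3.png

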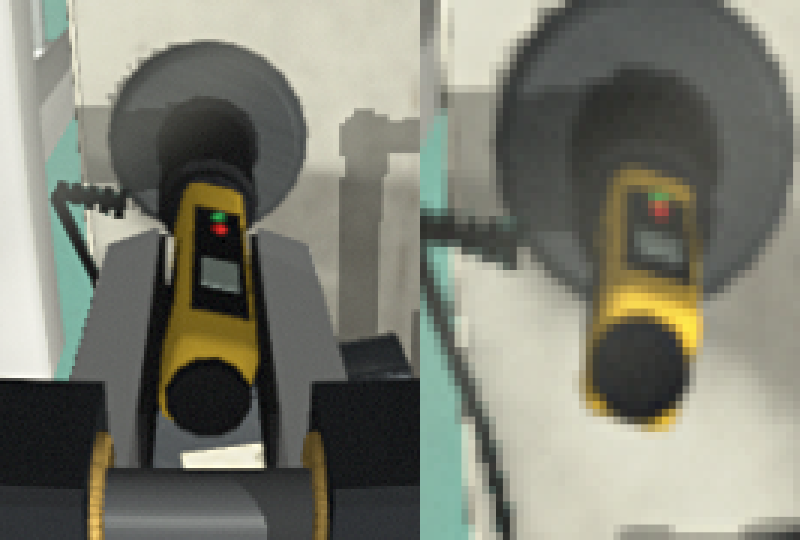

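The handle is held askew: its near face drops to the right by about 8°. I'll open slightly, turn the fingers to match and grip again.

Call:
carry_out --motion "0 0 0 0 0 0 0.35; 0 0 0 0 0 0 0.35; 0 0 0 0 0 0.0716 0.35; 0 0 0 0 0 0 0.35; 0 0 0 0 0 0 0; 0 0 0 0 0 0 0; 0 0 0 0 0 0 0; 0 0 0 0 0 0 0"

```text
time: 11.4
tool_pos: [0.5251, -0.3659, 0.105]
ee_rot: [3.141, -0.0, 2.948]
wrist_force: [0.3, -0.4, -0.4]
width: 0.0146
finger_force: 30.0
```

The width is now 14.6 mm, so the grip is square. I'll lift straight up.

Call:
carry_out --motion "0 0 -0.05 0 0 0 0; 0 0 -0.1 0 0 0 0; 0 0 -0.1 0 0 0 0; 0 0 -0.1 0 0 0 0; 0 0 -0.1 0 0 0 0; 0 0 -0.1 0 0 0 0; 0 0 -0.1 0 0 0 0; 0 0 -0.05 0 0 0 0; 0 0 0 0 0 0 0; 0 0 0 0 0 0 0"

```text
time: 12.65
tool_pos: [0.5248, -0.3657, 0.244]
ee_rot: [3.141, -0.001, 2.948]
wrist_force: [1.1, -0.2, -1.2]
width: 0.015
finger_force: 30.0
```

Run:
```python
from h import *
shift([.583,-.113,.24])
for n in('top','side'):
    s=snap(n,n+'3'); o=readout.get_obs()['tool_pos']
    for z in(.126-.005,.019-.035-.0-.0,): pass
    ori=o+[0,0,.019-.0925]
    print(n,'origin',proj(s,ori),'tip',proj(s,ori-[0,0,.014]),'collar',proj(s,ori+[0,0,.038]))
    if n=='side':
        p=proj(s,ori).astype(int);C=s['pixels'][p[1]-75:p[1]+25,p[0]-50:p[0]+50,::-1];print(p)
        cv2.imwrite('pics/cs3.png',cv2.resize(C,(600,600),interpolation=3))
```

```text
pos [ 0.5248 -0.3657  0.244 ] [ 3.141e+00 -1.000e-03  2.948e+00] F [ 1.07 -0.25 -1.19] w 0.015 t 12.65 shift [-0.0422  1.2957  0.0211] turn None
top origin [363.9137681  196.71682797] tip [362.45500481 197.92158335] collar [368.06783126 193.28609324]
side origin [297.18894432 118.49575315] tip [296.8323243  123.09160419] collar [298.18973859 105.59826789]
[297 118]
```

View pics/cs3.png

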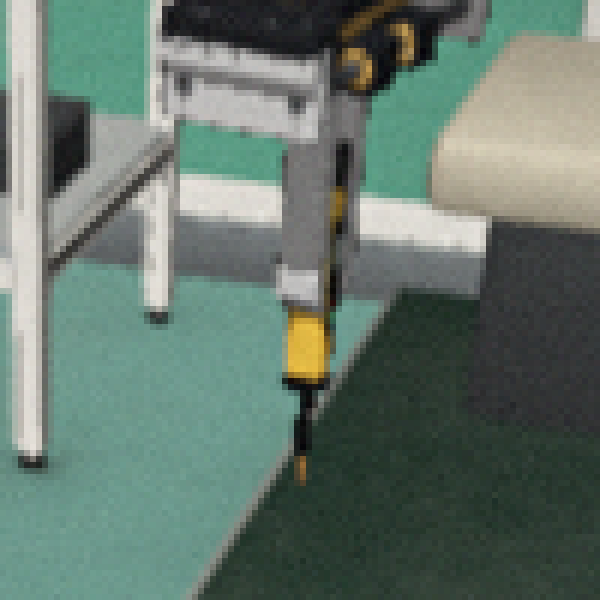

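The tester hangs upright, with its tip at the predicted pixel (297,123). I'll carry it over the test point.

Call:
carry_out --motion "0 0.1 0 0 0 0 0; -0.005 0.2 0 0 0 0 0; -0.01 0.2 0 0 0 0 0; -0.01 0.2 0 0 0 0 0; -0.01 0.2 0 0 0 0 0; -0.007 0.2 0 0 0 0 0; 0 0.14 0 0 0 0 0; 0 0.056 0 0 0 0 0; 0 0 0 0 0 0 0; 0 0 0 0 0 0 0; 0 0 0 0 0 0 0"

```text
time: 14.12
tool_pos: [0.5831, -0.1142, 0.245]
ee_rot: [-3.141, -0.0, 2.946]
wrist_force: [0.1, -0.9, -0.6]
width: 0.015
finger_force: 30.0
```

Run:
```python
from h import *
shift([.583,-.113,.142],[np.pi,0,2.948])
s=snap('side','side4'); p=readout.get_obs()['tool_pos']-[0,0,.0875]; u=proj(s,p); print(u)
h=cv2.cvtColor(s['pixels'],cv2.COLOR_RGB2HSV); x0,y0=(u-[9,14]).astype(int)
y,x=np.nonzero(cv2.inRange(h[y0:y0+24,x0:x0+18],(8,90,90),(30,255,255)));print([(int(a+x0),int(b+y0)) for a,b in zip(x,y)])
```

```text
pos [ 0.5831 -0.1142  0.245 ] [-3.141 -0.     2.946] F [ 0.08 -0.85 -0.64] w 0.015 t 14.125 shift [0.0014 0.006  0.5149] turn [-0.0001 -0.0001 -0.0008]
[242.42353551 165.40906869]
[(242, 161), (242, 162), (242, 163), (242, 164), (242, 165), (242, 166)]
```

Call:
carry_out --motion "0 0.006 0.1 0 0 0 0; 0 0 0.1 0 0 0 0; 0 0 0.1 0 0 0 0; 0 0 0.1 0 0 0 0; 0 0 0.075 0 0 0 0; 0 0 0.04 0 0 0 0; 0 0 0 0 0 0 0; 0 0 0 0 0 0 0; 0 0 0 0 0 0 0; 0 0 0 0 0 0 0"

```text
time: 15.42
tool_pos: [0.5838, -0.112, 0.1427]
ee_rot: [-3.142, 0.001, 2.948]
wrist_force: [-0.0, 0.3, -0.5]
width: 0.0147
finger_force: 30.0
```

Run:
```python
from h import *
shift([.583,-.113,.132],[np.pi,0,2.948])
s=snap('side','side5'); q=snap('top','top5'); p=readout.get_obs()['tool_pos']-[0,0,.0875]; u=proj(s,p); print(u,'land',proj(s,[.583,-.113,.0446]))
h=cv2.cvtColor(s['pixels'],cv2.COLOR_RGB2HSV)
for r in range(185,208): print(r,' '.join(f'{c[0]:3d}/{c[1]:3d}/{c[2]:3d}' for c in h[r,238:249]))
```

```text
pos [ 0.5838 -0.112   0.1427] [-3.142e+00  1.000e-03  2.948e+00] F [-0.03  0.26 -0.53] w 0.0147 t 15.425 shift [ 0.0029 -0.0055  0.0535] turn [-0.      0.0005 -0.    ]
[242.92400166 200.10032357] land [243.41003155 203.0857737 ]
185  79/130/ 43 105/ 64/ 16 130/115/ 20 171/ 64/ 28  18/123/ 52  19/117/ 48   9/ 71/ 25 105/ 85/ 18  95/ 30/ 51  30/  6/ 92  74/106/ 53
186  72/153/ 65  71/150/ 46  83/ 77/ 30 115/ 59/ 26 105/ 97/ 21 129/ 99/ 18 105/ 81/ 19 114/ 85/ 15  90/ 22/ 23  84/ 36/ 35  72/120/ 36
187  71/139/ 90  71/158/ 84  72/147/ 59  96/ 71/ 18 150/ 39/ 13 105/ 70/ 22  68/101/ 38  79/ 80/ 35 130/ 27/ 28  70/112/ 48  70/173/ 65
188  71/158/ 97  71/165/ 96  71/168/ 82  72/ 55/ 23 173/ 54/ 19  72/121/ 21  68/142/ 52  71/125/ 63  72/ 90/ 51  71/145/ 60  71/160/ 83
189  70/138/111  69/118/123  70/148/ 86  60/ 64/ 28 128/ 51/ 20  51/ 81/ 22  75/155/ 61  71/168/ 88  70/154/ 83  70/164/ 76  69/159/ 72
190  70/148/110  70/124/119  69/153/ 90  63/ 62/ 37   0/ 28/ 18  83/ 51/ 20  68/141/ 56  69/164/ 84  70/147/ 80  73/170/ 69  71/152/ 57
191  69/136/111  71/150/109  69/174/ 85  76/ 78/ 36 135
[... 1556 characters left out ...]
/182/211  54/108/ 87
203  71/154/ 88  24/128/106  13/181/206  15/129/218  19/ 95/222  18/148/213  19/156/209  19/126/226  14/142/224  11/196/236  42/ 92/ 83
204  74/164/ 87  32/107/ 88  13/185/190  13/168/222  17/116/217  17/115/222  17/102/213  14/104/231  12/172/217  13/185/193  57/ 94/ 76
205  73/173/ 87  63/120/ 85  18/161/119  13/186/182  14/135/197  14/ 53/203  18/ 30/206  12/ 48/211  12/150/177  29/122/ 94  71/147/ 87
206  70/171/ 91  72/170/ 87  66/143/ 84  32/108/ 85  14/ 99/129 150/  4/144  90/  3/163  38/  7/153  31/ 68/ 79  69/163/ 80  73/175/ 89
207  70/144/ 94  71/165/ 88  72/163/ 97  70/160/ 86  65/ 87/ 70  30/  3/ 79 120/  6/ 85  68/ 14/ 75  67/ 81/ 41  72/194/ 63  73/197/ 79
```

Call:
carry_out --motion "0.005 -0.0055 0.01 0 0 0 0; 0 0 0.015 0 0 0 0; 0 0 0.015 0 0 0 0; 0 0 0 0 0 0 0; 0 0 0 0 0 0 0"

```text
time: 16.15
tool_pos: [0.5823, -0.1129, 0.134]
ee_rot: [3.141, -0.0, 2.948]
wrist_force: [-0.8, -0.3, -0.1]
width: 0.0149
finger_force: 30.0
```

Call:
carry_out --motion "0 0 0.01 0 0 0 0; 0 0 0 0 0 0 0; 0 0 0 0 0 0 0"

```text
time: 16.52
tool_pos: [0.5825, -0.1129, 0.1325]
ee_rot: [3.142, 0.001, 2.948]
wrist_force: [-0.3, 0.2, 0.1]
width: 0.0149
finger_force: 30.0
```

Call:
carry_out --motion "0 0 0.0075 0 0 0 0; 0 0 0 0 0 0 0; 0 0 0 0 0 0 0"

```text
time: 16.9
tool_pos: [0.5825, -0.1129, 0.1308]
ee_rot: [3.142, 0.001, 2.948]
wrist_force: [0.4, -0.1, 0.1]
width: 0.0153
finger_force: 30.0
```

Call:
carry_out --motion "0 0 0.0075 0 0 0 0; 0 0 0 0 0 0 0; 0 0 0 0 0 0 0"

```text
time: 17.27
tool_pos: [0.5825, -0.1129, 0.1293]
ee_rot: [3.142, 0.001, 2.948]
wrist_force: [0.7, 0.0, 1.7]
width: 0.0148
finger_force: 30.0
```

Call:
carry_out --motion "0 0 0.0075 0 0 0 0; 0 0 0 0 0 0 0; 0 0 0 0 0 0 0"

```text
time: 17.65
tool_pos: [0.5825, -0.1129, 0.1277]
ee_rot: [3.142, 0.001, 2.948]
wrist_force: [1.1, 0.0, 2.7]
width: 0.0148
finger_force: 30.0
```

Run:
```python
from h import *
f=[];z=[]
for i in range(16):
    s=imaging.snapshot('side');o=readout.get_obs();f.append(o['wrist_force']);z.append(o['tool_pos'])
print(np.mean(f,0),np.std(f,0),np.mean(z,0),o['ee_rot'])
h=cv2.cvtColor(s['pixels'],cv2.COLOR_RGB2HSV)
for r in range(186,208): print(r,' '.join(f'{c[0]:3d}/{c[1]:3d}/{c[2]:3d}' for c in h[r,238:249]))
```

```text
[ 1.08194854 -0.08841365  2.33600374] [0.44407383 0.43757374 0.45887959] [ 0.58240262 -0.11289954  0.1276627 ] [3.14150137e+00 2.52580886e-04 2.94789635e+00]
186  27/142/126  21/179/232  23/181/231  22/179/229  22/177/229  22/179/231  22/177/223  21/183/166  21/187/139  22/177/ 85  66/ 89/ 40
187  36/119/103  22/181/197  22/180/238  23/175/241  23/176/235  23/169/238  22/178/229  21/188/170  21/188/133  30/122/ 65  72/148/ 74
188  67/124/ 82  21/163/105  20/180/173  22/182/188  22/184/207  23/179/249  22/176/237  22/181/149  19/183/ 85  60/118/ 39  72/192/ 61
189  73/174/ 82  83/ 41/ 25  15/ 87/ 35  19/152/ 67  21/179/128  21/182/181  21/186/166  19/167/ 78  10/ 45/ 17  79/136/ 30  67/144/ 55
190  71/161/100  76/163/ 36 120/109/ 14 111/ 94/ 19   5/ 48/ 32  22/105/ 46  16/101/ 43 126/ 44/ 29  88/139/ 22  71/158/ 55  73/170/ 54
191  72/134/110  72/141/ 83  69/130/ 57  81/ 64/ 28 133/104/ 22 120/ 82/ 25 120/ 89/ 23 113/ 77/ 30  79/ 97/ 29  72/138/ 50  70/125/ 53
192  69/ 44/157  71/111/122  71/152/ 97  72/147/ 73  90/ 23/ 22   0/ 85/ 15  70/ 28/ 27  74/101/ 48  82/ 74/ 38  69/128/ 32  7
[... 1349 characters left out ...]
/182/210  58/100/ 87
203  71/151/ 91  24/124/107  13/183/204  15/129/218  20/ 94/226  18/150/211  18/150/178  19/136/216  14/140/227  11/194/238  43/ 98/ 81
204  71/155/ 87  32/111/ 92  14/189/182  13/161/230  17/116/215  17/112/219  17/101/205  14/105/230  13/168/218  12/189/192  57/ 90/ 85
205  73/175/ 89  62/103/ 89  18/159/120  12/182/189  13/129/197  15/ 52/200  18/ 25/207  10/ 49/219  12/154/179  29/121/ 93  72/163/ 86
206  72/163/ 91  73/173/ 87  65/133/ 88  33/120/ 87  14/102/128  12/  9/143   0/  2/161  21/ 12/153  30/ 61/ 79  69/157/ 83  72/164/ 95
207  71/164/ 87  70/151/101  73/171/ 94  70/147/ 90  67/ 78/ 72  90/  6/ 83  30/  3/ 80  90/ 16/ 81  69/ 99/ 44  74/191/ 68  71/159/ 85
```

The tip sits at columns 243–244, in the middle of the ring (240–247), with about 3 N of net force, which is half travel. I'm handing in.

```bash
python3 -c "
from bench import robot
print(robot.close_job())"
```

```text
the job is handed in; nothing more can be done
None
```

I swung the bail fully down, then took the tester out of its stand; it is still held upright on the orange-ringed point at about 3 N (roughly half travel), and the job is handed in with no verdict shown.

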